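# Connect the cartridge and hold the flame-safety knob of a portable gas stove

### The job

Put the portable gas stove into its lighting position under the pan: first swing the cartridge lever on its right side all the way forward, so that the cartridge is locked in. Then push the control knob right in, turn it anticlockwise from the off dot to the large-flame mark (80 degrees) and keep it pushed right in there, as the flame-safety valve needs, for at least five seconds; your program finishes while you are still gripping the knob and holding it in. Leave the lidded pan standing on the burner and do not disturb the food and jars around.

Things in the scene. Friction and masses are not known exactly. Their poses are not given: they have to be found in the camera images.
- stove: Portable one-burner gas stove, dark metal, steel top plates, 210 mm deep (x), 290 wide (y), fixed on rubber feet. Origin: centre of its underside. Own x axis to its back, y to its left, z up; turned up to 0.15 rad. Burner at (0, +52) mm. On the right a half-round cartridge cover, 92 mm high (x -15 to 103, y -136 to -44), before it a flat deck 66 mm high with the knob at (-66, -90) mm.
- knob_grip (a point): Middle of the black control knob's grip bar (moves with it), 88 mm above the worktop when out. The bar is 40 mm long, 14 mm wide, its top 12 mm above this point; below it a round skirt, 47 mm across, its upper face 11 mm below this point. Grip it from above. When off, the bar lies along the stove's x with its white pointer line to the back. Site x runs along the bar to the pointer.
- knob_push (a joint): How far the knob is pushed in (straight down), m: 0 out, 0.005 right in at its stop. A spring pushes it back out: 5 N at the start of the travel, 9 N at the stop.
- knob (a joint): Angle of the knob, rad, growing anticlockwise seen from above: 0 = pointer at the off dot, 1.40 = at the large-flame mark, 2.6 = small flame, 2.7 = stop. At off, a gate in the valve blocks it after 0.1 rad unless it is pushed in more than 3 mm; never force it. Light friction (0.04 N m): it keeps its angle when left, but springs out when let go.
- lever_tab (a point): Middle of the ribbed upper part of the upright black finger tab at the end of the cartridge lever, on the stove's right side (moves with it), 82 mm above the worktop: 20 mm long along the arm, 10 mm thick across it, reaching 19 mm above and 37 mm below this point. The arm is a flat bar 14 mm wide, its top 34 mm below this point. Pinch the tab from above or push it.
- lever_pivot (a point): Point on the upright pivot axis of the cartridge lever, inside the bay at (-35, -104) mm in the stove's frame, 46 mm above the worktop, 78 mm (horizontally) from lever_tab.
- cartridge_lever (a joint): Angle of the cartridge lever, rad, growing clockwise seen from above (the tab swings to the stove's front): 0 = fully back (released; the arm points to the stove's right and 0.30 rad towards its back), 1.0 = fully forward at its stop (locked; 0.70 rad towards the front). Stays where it is left; friction 0.08 N m, about 1 N at the tab.
- burner (a point): Centre of the burner at the height of the pan supports, 92 mm above the worktop.
- pan: Lidded steel pan, 140 mm in diameter, 55 mm to the rim and 89 mm to the top of the lid's black knob, two loop handles (186 mm over them); loose on the burner. Origin: centre of its underside.
- salt: Glass salt shaker with grey cap, 44 mm in diameter, 90 mm tall, to the right of the stove; bystander. Origin: centre of its underside.
- spice: Spice jar with dark cap, 44 mm in diameter, 96 mm tall; bystander. Origin: centre of its underside.
- tin_a: Food tin, 57 mm in diameter, 72 mm tall; bystander. Origin: centre of its underside.
- garlic: Garlic bulb, 60 mm; bystander. Origin: underside.
- tomato: Tomato, 70 mm; bystander. Origin: underside.
- pepper_mill: Wooden pepper mill, 58 mm in diameter, 160 mm tall, among the jars to the right of the stove; bystander. Origin: centre of its underside.

How it is judged:
By the outcome, as a careful person would: the job done as asked, in the order asked, and still so for the second after the job is handed in, while the arm keeps its last pose, push and grip.
It also fails if it takes over 54 s, if anything falls off the work surface, if the arm or the gripper's body presses on something with over 40 N, if the wrist force passes 120 N, or if a joint passes its speed limit or range.

### The arm

A 6-joint arm with a two-finger parallel gripper is mounted at the origin on a cart in front of the work surface, level with it; the furniture and walls round the work are solid. World frame = base frame: x ahead of the robot, y to its left, z up, the work surface at z = 0. Lengths are in m, angles in rad, forces in N, time in s.
With the tool pointing down it reaches from about 0.35 to 1 m from the base axis. Payload 7.1 kg.
Tool frame: the origin (TCP) lies at the very end of the fingers, on their centre line; the grasp point (between the pads) lies grip_point_offset behind it (grip_point_offset is the distance from the TCP to the grasp point, in m); z points along the fingers, y is the line along which they close (so a half turn about z gives the same grasp; the last joint's range is limited). The gripper opens to 85 mm and grips with 20 to 120 N. Pads are 22 mm wide; open, the fingers measure 114 mm over their backs; the gripper's body (76 mm by 85 mm) begins 54 mm behind the grasp point. The pads swing forward as they close: fully open they stand 13 mm farther back than shut.
Start: joints at [-1.311, 0.423, 1.63, -0, 1.089, -0.019], TCP at [0.172, -0.601, 0.231] pointing down, gripper open.
Joint ranges: [-3, 3], [-0.9, 2.11], [0.09, 2.58], [-1.31, 4.45], [0.11, 2.69], [-2.54, 2.54]. Speed limits (rad/s): [2.39, 2.39, 3.01, 3.14, 3.14, 3.14].

### API

Orientations are given as a unit quaternion [w, x, y, z].
In Python, from station import * gives the robot as it stands.
- The arm moves only by the tool move_arm, never from a script. Its argument "increments" is a list of rows, each a list of 7 numbers: the finger opening in mm, from 0 to 85.4, then the shift along the world's x, y, z in mm, then the turn, a rotation vector about the world's x, y, z in degrees. A call has exactly 10 rows; each row shifts and turns the commanded pose from where the row before left it; what a row does not reach is not made up. A row lasts 1/12 s, in which the tool goes at most 41.7 mm and 7.16 degrees, less where a joint would pass 70% of its speed; a pose out of reach is approached as far as the arm can. A call is refused whole if a number of a shift passes 41.7 or a number of a turn 7.16, either way. A call with a gripper value outside its range is refused whole. The fingers move at their own pace and stop on an object; the grip force is fixed at half the most. Time passes only in rows, so rows that do not move let the fingers close, or fill a call up. It gives the time, the measured TCP pose, the force, the opening and the grip force at its end, in the units of the state.
- read_state(): the state, without advancing time (a new reading comes with each control period).
- grab_frame(name): name is "scene" or "top" or "wrist"; returns a dict with "image" (400x640x3 uint8, red, green, blue), "fx", "fy", "cx", "cy" (pixels), "T" (4x4, takes a point from camera to world coordinates). Camera axes: x right, y down, z forward; pixel columns grow to the right and rows downward; lengths in m; the calibration is good to about 2 mm. A picture is of the moment at which its call begins. There is no depth.
- sign_off(): hands the job in; it is judged then, once.
The state is a dict: "time_s": time; "qpos": joint angles; "joint_velocities": joint speeds; "joint_efforts": joint torques, N m; "eef_pos": TCP position; "orientation": TCP orientation; "force": force on the tool from outside, world axes, zero at the start; "moment": the same for the moment, N m; "finger_gap": opening from 0.0 (shut) to 1.0 (fully open); "grip_force": force on a finger pad.
Only numpy, scipy, OpenCV 4.12 (cv2) and the standard library are available. Lean on these libraries where they do the work, as an engineer would, in place of code of your own. Each camera call takes 0.05 s, during which the arm holds its last target. There are 200 camera calls.

## Working session

There is one attempt and no reset: what is moved stays moved. The work goes in short steps, Python scripts to look and compute and a tool call to move; the robot and the scene stay as the last step left them, time stands still between calls to the robot, and variables do not carry over. Pictures are saved under pics/ and viewed, at most 10 in all, crops included, and the job is handed in when it is done.

Besides the shell and the picture viewer there is one more tool, called after "Emit:" in YAML: its name, and indented under it one key for each argument. move_arm: Moves the arm, as the interface text tells. Its arguments: {"type":"object","properties":{"increments":{"type":"array","items":{"type":"array","items":{"type":"number"}}}},"required":["increments"]}

```bash
mkdir -p pics; python3 - <<'E'
from station import *
import cv2,numpy as np
s=read_state(); print({k:np.round(v,3).tolist() for k,v in s.items()})
for n in ["scene","top"]:
    f=grab_frame(n); cv2.imwrite(f"pics/{n}0.png",f["image"][:,:,::-1]); print(n,f["fx"],f["fy"],f["cx"],f["cy"],np.round(f["T"],4).tolist())
E
ls
```

```text
{'time_s': 0.0, 'qpos': [-1.311, 0.424, 1.631, -0.0, 1.089, -0.019], 'joint_velocities': [0.001, 0.001, 0.001, -0.002, 0.001, -0.001], 'joint_efforts': [0.002, -55.738, -28.174, 0.0, 0.007, -0.0], 'eef_pos': [0.172, -0.6, 0.231], 'orientation': [-0.001, 0.99, 0.139, -0.0], 'force': [0.704, 1.219, -0.807], 'moment': [0.009, 0.007, -0.028], 'grip_force': 0.0, 'finger_gap': 1.002}
scene 427.58077875178 427.58077875178 316.48927364507466 200.903699839496 [[0.7742, -0.2722, 0.5714, -0.295], [-0.6325, -0.3002, 0.7141, -1.0242], [-0.0228, -0.9142, -0.4045, 0.6462], [0.0, 0.0, 0.0, 1.0]]
top 434.87782699925276 434.87782699925276 312.17078254412047 195.41108441497713 [[0.0092, -0.9757, 0.219, 0.2375], [-0.9999, -0.0101, -0.003, -0.0455], [0.0051, -0.2189, -0.9757, 1.1656], [0.0, 0.0, 0.0, 1.0]]
pics
```

View pics/top0.png

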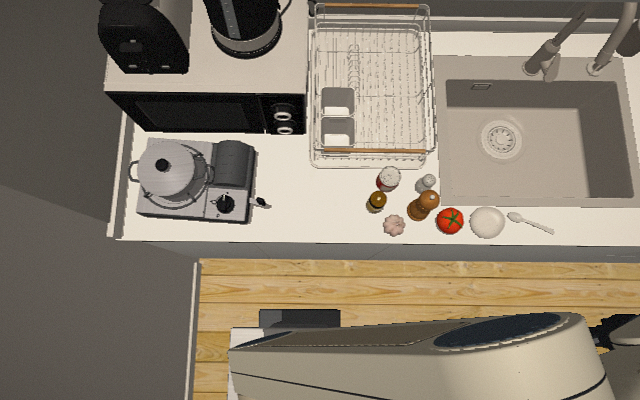

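View pics/scene0.png

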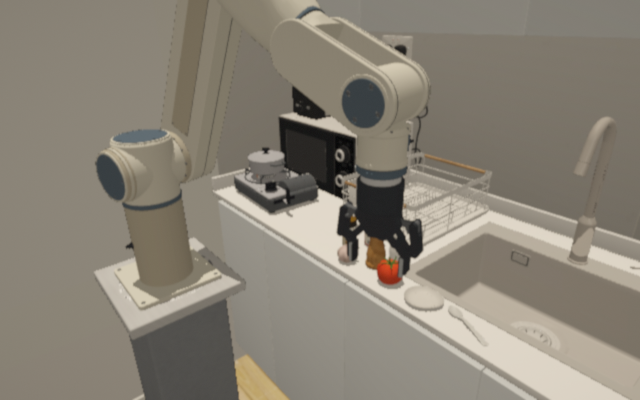

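The top view shows the stove at px (138–255, 138–222), the knob near (226,204), the lever tab near (263,203) and the pan near (165,170). The jars stand well clear at x>365. I'll cast rays for these and zoom in.

```bash
cat > h.py <<'E'
from station import *
import cv2,numpy as np
def ray(f,u,v,z):
    T=np.array(f["T"]);d=T[:3,:3]@[(u-f["cx"])/f["fx"],(v-f["cy"])/f["fy"],1]
    return T[:3,3]+d*(z-T[2,3])/d[2]
def proj(f,p):
    T=np.array(f["T"]);c=T[:3,:3].T@(np.array(p)-T[:3,3]);return np.array([f["fx"]*c[0]/c[2]+f["cx"],f["fy"]*c[1]/c[2]+f["cy"]])
E
python3 - <<'E'
from h import *
f=grab_frame("top")
for n,u,v,z in [("knob",226,204,.1),("tab",263,203,.101),("panknob",163,165,.18),("fl",138,217,.06),("fr",248,222,.06),("br",255,142,.09),("jarnear",370,204,.09),("garlic",393,225,.03)]:
    print(n,ray(f,u,v,z).round(3))
c=f["image"][125:235,125:285,::-1]; cv2.imwrite("pics/crop1.png",cv2.resize(c,None,fx=5,fy=5,interpolation=cv2.INTER_CUBIC))
E
```

```text
knob [0.452 0.166 0.1  ]
tab [0.456 0.074 0.101]
panknob [0.528 0.303 0.18 ]
fl [0.424 0.398 0.06 ]
fr [0.414 0.115 0.06 ]
br [0.62  0.101 0.09 ]
jarnear [ 0.458 -0.195  0.09 ]
garlic [ 0.415 -0.263  0.03 ]
```

View pics/crop1.png

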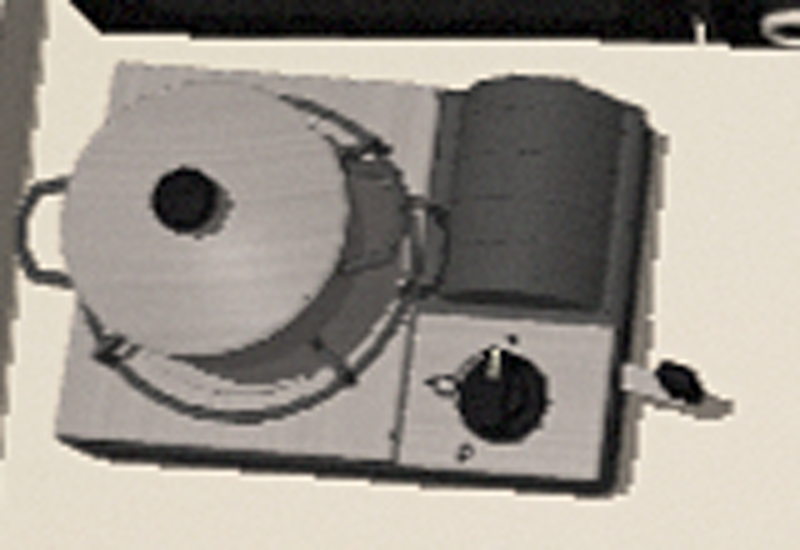

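Emit:
move_arm:
  increments:
    - [40,14,34,2,0,0,2.8]
    - [40,14,34,2,0,0,2.8]
    - [40,14,34,2,0,0,2.8]
    - [40,14,34,0,0,0,2.8]
    - [40,14,34,0,0,0,2.8]
    - [40,14,34,0,0,0,2.8]
    - [40,14,34,0,0,0,2.8]
    - [40,14,34,0,0,0,2.8]
    - [40,14,34,0,0,0,2.8]
    - [40,14,34,0,0,0,2.8]

```text
time_s: 0.98
eef_pos: [0.3122, -0.2591, 0.2373]
orientation: [0.0, 0.927, 0.375, 0.0]
force: [0.4, -0.5, 0.6]
finger_gap: 0.469
grip_force: 0.0
```

Emit:
move_arm:
  increments:
    - [40,14,34,0,0,0,2.8]
    - [40,14,34,0,0,0,2.8]
    - [40,14,34,0,0,0,2.8]
    - [40,14,34,0,0,0,2.8]
    - [40,14,34,0,0,0,2.8]
    - [40,14,34,0,0,0,2.8]
    - [40,14,34,0,0,0,2.8]
    - [40,14,34,-5,0,0,2.8]
    - [40,14,34,-10,0,0,2.8]
    - [40,14,30,-10,0,0,2.8]

```text
time_s: 1.82
eef_pos: [0.4526, 0.0775, 0.2123]
orientation: [0.0, 0.808, 0.589, 0.001]
force: [-0.1, -0.5, -0.0]
finger_gap: 0.469
grip_force: 0.0
```

```bash
python3 - <<'E'
from h import *
s=read_state(); print({k:np.round(v,3).tolist() for k,v in s.items()})
f=grab_frame("wrist"); print(np.round(f["T"],4).tolist())
cv2.imwrite("pics/w1.png",f["image"][:,:,::-1])
print([proj(f,p).round() for p in [(.452,.166,.1),(.456,.074,.101)]])
E
```

```text
{'time_s': 1.817, 'qpos': [0.144, 0.205, 2.002, 0.0, 0.934, 0.455], 'joint_velocities': [0.739, 0.523, -0.322, -0.007, -0.196, 0.149], 'joint_efforts': [-2.973, -42.224, -22.65, 0.164, 0.352, -0.025], 'eef_pos': [0.453, 0.077, 0.212], 'orientation': [0.0, 0.808, 0.589, 0.001], 'force': [-0.131, -0.479, -0.01], 'moment': [-0.025, -0.004, 0.056], 'grip_force': 0.0, 'finger_gap': 0.469}
[[0.9515, -0.2941, -0.0909, 0.4748], [-0.3078, -0.9081, -0.2841, 0.1495], [0.001, 0.2982, -0.9545, 0.3555], [0.0, 0.0, 0.0, 1.0]]
[array([285.,  94.]), array([325., 200.])]
```

View pics/w1.png

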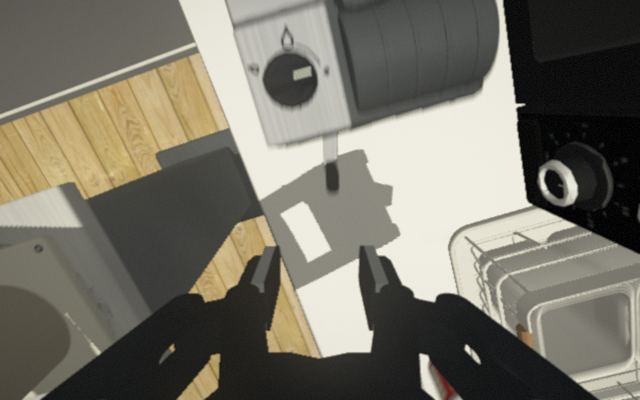

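The wrist view shows the knob at about (290,79), the tab top at about (333,185) and the arm above it. The frame was taken while moving, so I'll measure these, descend part way and look again at rest.

```bash
python3 - <<'E'
from h import *
f=grab_frame("wrist"); g=cv2.cvtColor(f["image"],cv2.COLOR_RGB2GRAY)
print(read_state()["eef_pos"])
m=(g<60).astype(np.uint8)
for n,(x0,y0,x1,y1),z in [("knob",(255,40,325,115),.088),("tab",(315,150,350,210),.101)]:
    k,l,st,c=cv2.connectedComponentsWithStats(m[y0:y1,x0:x1]); i=1+st[1:,4].argmax()
    u,v=c[i]+[x0,y0]; print(n,u,v,st[i]+[x0,y0,0,0,0],ray(f,u,v,z).round(4))
    ys,xs=np.nonzero(l==i)
    print("low end",ray(f,xs[ys>ys.max()-3].mean()+x0,ys.max()+y0,z).round(4))
E
```

```text
[0.45305369 0.07858695 0.2111981 ]
knob 293.9568593615186 88.26574633304573 [ 265   61   51   54 1159] [0.4612 0.1722 0.088 ]
low end [0.4525 0.1539 0.088 ]
tab 330.6677419354839 185.33548387096775 [325 169  12  32 310] [0.4663 0.0887 0.101 ]
low end [0.4629 0.0761 0.101 ]
```

Emit:
move_arm:
  increments:
    - [45,3,2,-20,0,0,0]
    - [45,3,2,-20,0,0,0]
    - [45,3,2,-20,0,0,0]
    - [45,2,0,-15,0,0,0]
    - [45,0,0,-8,0,0,0]
    - [45,0,0,0,0,0,0]
    - [45,0,0,0,0,0,0]
    - [45,0,0,0,0,0,0]
    - [45,0,0,0,0,0,0]
    - [45,0,0,0,0,0,0]

```text
time_s: 2.75
eef_pos: [0.4635, 0.0811, 0.1302]
orientation: [0.0, 0.809, 0.588, 0.001]
force: [0.8, -0.6, -1.0]
finger_gap: 0.526
grip_force: 0.0
```

```bash
python3 - <<'E'
from h import *
f=grab_frame("wrist"); s=read_state();print(s["eef_pos"],s["orientation"])
cv2.imwrite("pics/w2.png",f["image"][:,:,::-1])
for dz in (0,-.05): print(proj(f,np.array(s["eef_pos"])*[1,1,0]+[0,0,.1]))
E
```

```text
[0.46347232 0.08115758 0.13009575] [3.47751777e-04 8.09182473e-01 5.87556953e-01 6.57617654e-04]
[320.50003108 234.77547247]
[320.50003108 234.77547247]
```

View pics/w2.png

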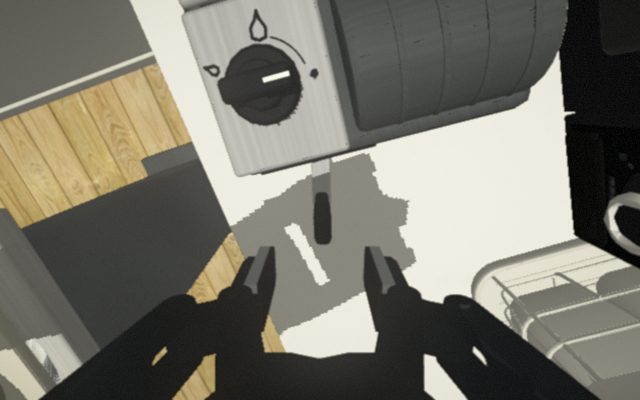

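The tab's top is at about (323,222) between the fingers, which would land at (320,235). That is about 5 mm off along the arm direction. The knob is at (260,85) with its bar pointing to the off dot (314,73).

```bash
python3 - <<'E'
from h import *
f=grab_frame("wrist")
print("tab",ray(f,323,222,.101).round(4),"len",np.linalg.norm(ray(f,323,200,.101)-ray(f,323,243,.101)))
# knob: skirt ellipse, bar ends
g=cv2.cvtColor(f["image"],cv2.COLOR_RGB2GRAY);m=(g[35:132,210:312]<70).astype(np.uint8)
k,l,st,c=cv2.connectedComponentsWithStats(m);i=1+st[1:,4].argmax();print("bbox",st[i]+[210,35,0,0,0])
print("skirt c",ray(f,260,84,.077).round(4), "ptr", ray(f,263,80,.1).round(4),ray(f,289,73.5,.1).round(4))
# deck edges / right edge for yaw (z .066)
a,b=ray(f,186,8,.066),ray(f,243,174,.066);print("front edge deck",a.round(4),b.round(4),"yaw",np.arctan2(-(a-b)[0],(a-b)[1]))
E
```

```text
tab [0.4675 0.0891 0.101 ] len 0.02756810085465441
bbox [ 219   44   82   81 4665]
skirt c [0.4563 0.1758 0.077 ] ptr [0.462  0.1745 0.1   ] [0.4761 0.1732 0.1   ]
front edge deck [0.4285 0.2298 0.066 ] [0.4224 0.1267 0.066 ] yaw -0.059035090161622304
```

Emit:
move_arm:
  increments:
    - [45,2,3,-5,0,0,0]
    - [45,0,2,-15,0,0,0]
    - [45,0,0,-15,0,0,0]
    - [45,0,0,-14,0,0,0]
    - [45,0,0,-9,0,0,0]
    - [45,0,0,0,0,0,0]
    - [0,0,0,0,0,0,0]
    - [0,0,0,0,0,0,0]
    - [0,0,0,0,0,0,0]
    - [0,0,0,0,0,0,0]

```text
time_s: 3.68
eef_pos: [0.4653, 0.0863, 0.072]
orientation: [0.0, 0.809, 0.588, 0.0]
force: [-1.6, 1.5, 3.0]
finger_gap: 0.107
grip_force: 60.3
```

Emit:
move_arm:
  increments:
    - [0,-4,1.3,0,0,0,-3.2]
    - [0,-4.2,1.5,0,0,0,-3.2]
    - [0,-4.1,1.7,0,0,0,-3.2]
    - [0,-4,2,0,0,0,-3.2]
    - [0,-3.8,2.2,0,0,0,-3.2]
    - [0,-3.7,2.4,0,0,0,-3.2]
    - [0,-3.5,2.6,0,0,0,-3.2]
    - [0,0,0,0,0,0,0]
    - [0,0,0,0,0,0,0]
    - [0,0,0,0,0,0,0]

```text
time_s: 4.52
eef_pos: [0.439, 0.1007, 0.0721]
orientation: [0.0, 0.908, 0.419, 0.002]
force: [1.6, 5.7, -1.1]
finger_gap: 0.104
grip_force: 59.7
```

```bash
python3 - <<'E'
from h import *
s=read_state();print(s["force"].round(1) if hasattr(s["force"],"round") else s["force"],s["moment"],s["eef_pos"])
E
```

```text
[ 1.6  5.7 -1.1] [ 0.83366983 -0.05222089  0.18186415] [0.43900175 0.10069194 0.07207296]
```

Emit:
move_arm:
  increments:
    - [0,-1.5,1.3,0,0,0,-1.5]
    - [0,-1.5,1.3,0,0,0,-1.5]
    - [0,-1.5,1.3,0,0,0,-1.5]
    - [0,-1.0,1.0,0,0,0,-1]
    - [0,0,0,0,0,0,0]
    - [0,0,0,0,0,0,0]
    - [0,0,0,0,0,0,0]
    - [0,0,0,0,0,0,0]
    - [0,0,0,0,0,0,0]
    - [0,0,0,0,0,0,0]

```text
time_s: 5.35
eef_pos: [0.4351, 0.1044, 0.0722]
orientation: [0.001, 0.926, 0.376, 0.003]
force: [8.3, -6.6, -3.3]
finger_gap: 0.108
grip_force: 62.9
```

Emit:
move_arm:
  increments:
    - [0,-1.0,0.9,0,0,0,-0.5]
    - [0,-1.0,0.9,0,0,0,0]
    - [0,0,0,0,0,0,0]
    - [0,0,0,0,0,0,0]
    - [0,0,0,0,0,0,0]
    - [0,0,0,0,0,0,0]
    - [0,0,0,0,0,0,0]
    - [0,0,0,0,0,0,0]
    - [0,0,0,0,0,0,0]
    - [0,0,0,0,0,0,0]

```text
time_s: 6.18
eef_pos: [0.4348, 0.1048, 0.0723]
orientation: [0.003, 0.928, 0.373, 0.004]
force: [13.6, -22.4, -8.2]
finger_gap: 0.104
grip_force: 64.2
```

Emit:
move_arm:
  increments:
    - [30,0,0,0,0,0,0]
    - [30,0,0,0,0,0,0]
    - [30,0,0,0,0,0,0]
    - [30,0,0,5,0,0,0]
    - [30,0,0,15,0,0,0]
    - [30,0,0,20,0,0,0]
    - [40,0,0,25,0,0,-7]
    - [40,5,10,25,0,0,-7]
    - [40,7,20,0,0,0,-7]
    - [40,7,20,0,0,0,-7]

```text
time_s: 7.02
eef_pos: [0.4502, 0.1574, 0.1636]
orientation: [-0.0, 0.991, 0.132, 0.002]
force: [0.2, -0.9, -0.5]
finger_gap: 0.476
grip_force: 0.0
```

Emit:
move_arm:
  increments:
    - [40,5,17,0,0,0,-7]
    - [40,0,0,0,0,0,-7]
    - [40,0,0,-5,0,0,-6]
    - [40,0,0,-10,0,0,0]
    - [40,0,0,-10,0,0,0]
    - [40,0,0,-5,0,0,0]
    - [40,0,0,0,0,0,0]
    - [40,0,0,0,0,0,0]
    - [40,0,0,0,0,0,0]
    - [40,0,0,0,0,0,0]

```text
time_s: 7.85
eef_pos: [0.4545, 0.1736, 0.1316]
orientation: [-0.0, 0.999, -0.038, 0.0]
force: [-0.4, -0.2, 0.2]
finger_gap: 0.471
grip_force: 0.0
```

```bash
python3 - <<'E'
from h import *
f=grab_frame("wrist"); s=read_state();print(s["eef_pos"],s["orientation"],s["qpos"])
cv2.imwrite("pics/w3.png",f["image"][:,:,::-1])
print(proj(f,np.array(s["eef_pos"])*[1,1,0]+[0,0,.1]))
E
```

```text
[0.45449171 0.17355989 0.13162374] [-1.24386006e-04  9.99257978e-01 -3.85149398e-02  2.79852463e-04] [3.40308450e-01 3.75509389e-01 2.00169126e+00 3.48931260e-05
 7.63779984e-01 1.98812852e+00]
[318.41754184 233.6561012 ]
```

View pics/w3.png

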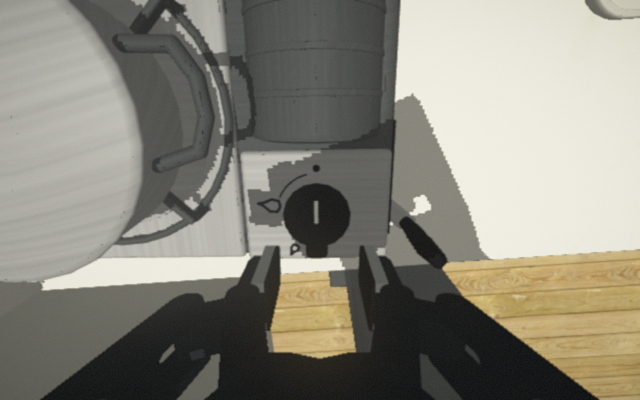

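The bar is aligned with the fingers: its pointer is at (316,210) and its front end at (316,255). The lever tab at (425,243) is swung forward.

```bash
python3 - <<'E'
from h import *
f=grab_frame("wrist")
print("bar end",ray(f,316.5,255,.1),"bar c",ray(f,316.5,224,.1),"skirt",ray(f,317,215,.077), ray(f,285,215,.077)[1]-ray(f,350,215,.077)[1])
print("dot",ray(f,316,168,.066),"tab top out end",ray(f,440,262,.101))
E
```

```text
bar end [0.44007552 0.17594442 0.1       ] bar c [0.46093606 0.1742491  0.1       ] skirt [0.45846862 0.17429451 0.077     ] 0.04428233974467238
dot [0.48880963 0.17260649 0.066     ] tab top out end [0.42958891 0.0985928  0.101     ]
```

Emit:
move_arm:
  increments:
    - [40,3,1,-8,0,0,0]
    - [40,2,0,-14,0,0,0]
    - [40,0,0,-14,0,0,0]
    - [40,0,0,-10,0,0,0]
    - [40,0,0,-4,0,0,0]
    - [0,0,0,0,0,0,0]
    - [0,0,0,0,0,0,0]
    - [0,0,0,0,0,0,0]
    - [0,0,0,0,0,0,0]
    - [0,0,0,0,0,0,0]

```text
time_s: 8.78
eef_pos: [0.4594, 0.175, 0.0816]
orientation: [-0.0, 0.999, -0.039, 0.0]
force: [-0.1, 4.8, -3.2]
finger_gap: 0.143
grip_force: 60.9
```

Emit:
move_arm:
  increments:
    - [0,0,0,-2,0,0,0]
    - [0,0,0,-2,0,0,0]
    - [0,0,0,-2,0,0,0]
    - [0,0,0,0,0,0,0]
    - [0,0,0,0,0,0,0]
    - [0,0,0,0,0,0,0]
    - [0,0,0,0,0,0,0]
    - [0,0,0,0,0,0,0]
    - [0,0,0,0,0,0,0]
    - [0,0,0,0,0,0,0]

```text
time_s: 9.62
eef_pos: [0.4594, 0.175, 0.0765]
orientation: [-0.0, 0.999, -0.039, 0.0]
force: [-4.4, 3.9, 10.9]
finger_gap: 0.145
grip_force: 63.1
```

Emit:
move_arm:
  increments:
    - [0,0,0,-1,0,0,0]
    - [0,0,0,-1,0,0,0]
    - [0,0,0,0,0,0,0]
    - [0,0,0,0,0,0,0]
    - [0,0,0,0,0,0,0]
    - [0,0,0,0,0,0,0]
    - [0,0,0,0,0,0,0]
    - [0,0,0,0,0,0,0]
    - [0,0,0,0,0,0,0]
    - [0,0,0,0,0,0,0]

```text
time_s: 10.45
eef_pos: [0.4596, 0.175, 0.0762]
orientation: [-0.0, 0.999, -0.039, 0.001]
force: [-10.4, 1.7, 35.4]
finger_gap: 0.149
grip_force: 66.6
```

Emit:
move_arm:
  increments:
    - [0,0,0,0.8,0,0,0]
    - [0,0,0,0,0,0,3]
    - [0,0,0,0,0,0,5]
    - [0,0,0,0,0,0,5]
    - [0,0,0,0,0,0,5]
    - [0,0,0,0,0,0,5]
    - [0,0,0,0,0,0,5]
    - [0,0,0,0,0,0,5]
    - [0,0,0,0,0,0,5]
    - [0,0,0,0,0,0,2]

```text
time_s: 11.28
eef_pos: [0.4594, 0.1757, 0.0763]
orientation: [-0.001, 0.952, 0.307, 0.001]
force: [-9.6, 8.8, 25.2]
finger_gap: 0.147
grip_force: 65.0
```

```bash
python3 - <<'E'
from h import *
s=read_state();print(s["force"],s["moment"],s["eef_pos"])
E
```

```text
[-9.61163105  8.77905059 25.19508342] [ 1.35572174  1.66092914 -0.0651881 ] [0.45941667 0.17573425 0.07632593]
```

Forces are fine and the knob is following with low torque, so I'll continue to 80°.

Emit:
move_arm:
  increments:
    - [0,-0.5,0.5,0,0,0,4]
    - [0,0,0,0,0,0,5]
    - [0,0,0,0,0,0,5]
    - [0,0,0,0,0,0,5]
    - [0,0,0,0,0,0,5]
    - [0,0,0,0,0,0,5]
    - [0,0,0,0,0,0,5]
    - [0,0,0,0,0,0,4]
    - [0,0,0,0,0,0,2]
    - [0,0,0,0,0,0,0]

```text
time_s: 12.12
eef_pos: [0.4587, 0.1762, 0.0763]
orientation: [-0.001, 0.79, 0.613, 0.001]
force: [-10.5, 9.5, 26.1]
finger_gap: 0.15
grip_force: 65.1
```

```bash
python3 - <<'E'
from h import *
s=read_state();print(s["force"],s["moment"],s["eef_pos"],s["orientation"])
f=grab_frame("wrist");cv2.imwrite("pics/w4.png",f["image"][:,:,::-1])
E
```

```text
[-10.46668747   9.4646439   26.11163331] [1.41810793 1.81322741 0.03199791] [0.45871735 0.17624414 0.07630735] [-5.35841894e-04  7.89975362e-01  6.13137745e-01  8.63267679e-04]
```

View pics/w4.png

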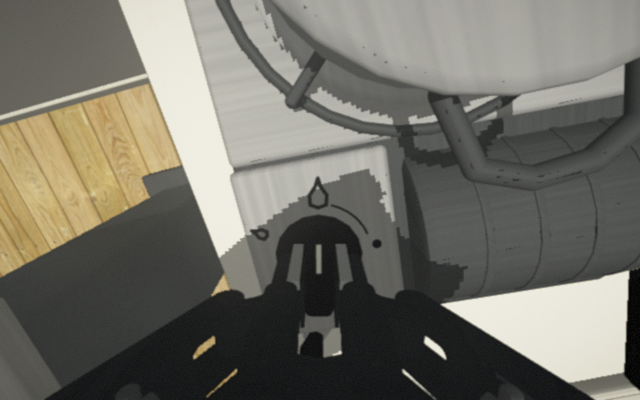

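The white pointer at (319,258) points at the large-flame mark (318,192), so the turn is about 80°. Now I'll hold for over 5 s.

Emit:
move_arm:
  increments:
    - [0,0,0,0,0,0,0]
    - [0,0,0,0,0,0,0]
    - [0,0,0,0,0,0,0]
    - [0,0,0,0,0,0,0]
    - [0,0,0,0,0,0,0]
    - [0,0,0,0,0,0,0]
    - [0,0,0,0,0,0,0]
    - [0,0,0,0,0,0,0]
    - [0,0,0,0,0,0,0]
    - [0,0,0,0,0,0,0]

```text
time_s: 13.0
eef_pos: [0.4587, 0.1762, 0.0763]
orientation: [-0.001, 0.791, 0.612, 0.001]
force: [-11.4, 8.0, 25.2]
finger_gap: 0.146
grip_force: 65.1
```

Emit:
move_arm:
  increments:
    - [0,0,0,0,0,0,0]
    - [0,0,0,0,0,0,0]
    - [0,0,0,0,0,0,0]
    - [0,0,0,0,0,0,0]
    - [0,0,0,0,0,0,0]
    - [0,0,0,0,0,0,0]
    - [0,0,0,0,0,0,0]
    - [0,0,0,0,0,0,0]
    - [0,0,0,0,0,0,0]
    - [0,0,0,0,0,0,0]

```text
time_s: 13.83
eef_pos: [0.4588, 0.1762, 0.0763]
orientation: [-0.0, 0.791, 0.612, 0.001]
force: [-10.4, 8.7, 25.8]
finger_gap: 0.145
grip_force: 65.1
```

Emit:
move_arm:
  increments:
    - [0,0,0,0,0,0,0]
    - [0,0,0,0,0,0,0]
    - [0,0,0,0,0,0,0]
    - [0,0,0,0,0,0,0]
    - [0,0,0,0,0,0,0]
    - [0,0,0,0,0,0,0]
    - [0,0,0,0,0,0,0]
    - [0,0,0,0,0,0,0]
    - [0,0,0,0,0,0,0]
    - [0,0,0,0,0,0,0]

```text
time_s: 14.67
eef_pos: [0.4588, 0.1762, 0.0763]
orientation: [-0.001, 0.791, 0.612, 0.001]
force: [-10.5, 7.9, 24.9]
finger_gap: 0.147
grip_force: 65.1
```

Emit:
move_arm:
  increments:
    - [0,0,0,0,0,0,0]
    - [0,0,0,0,0,0,0]
    - [0,0,0,0,0,0,0]
    - [0,0,0,0,0,0,0]
    - [0,0,0,0,0,0,0]
    - [0,0,0,0,0,0,0]
    - [0,0,0,0,0,0,0]
    - [0,0,0,0,0,0,0]
    - [0,0,0,0,0,0,0]
    - [0,0,0,0,0,0,0]

```text
time_s: 15.5
eef_pos: [0.4587, 0.1762, 0.0763]
orientation: [-0.001, 0.791, 0.612, 0.001]
force: [-9.5, 8.0, 26.1]
finger_gap: 0.15
grip_force: 65.1
```

Emit:
move_arm:
  increments:
    - [0,0,0,0,0,0,0]
    - [0,0,0,0,0,0,0]
    - [0,0,0,0,0,0,0]
    - [0,0,0,0,0,0,0]
    - [0,0,0,0,0,0,0]
    - [0,0,0,0,0,0,0]
    - [0,0,0,0,0,0,0]
    - [0,0,0,0,0,0,0]
    - [0,0,0,0,0,0,0]
    - [0,0,0,0,0,0,0]

```text
time_s: 16.33
eef_pos: [0.4587, 0.1762, 0.0763]
orientation: [-0.001, 0.791, 0.612, 0.001]
force: [-10.0, 8.6, 25.7]
finger_gap: 0.148
grip_force: 65.1
```

Emit:
move_arm:
  increments:
    - [0,0,0,0,0,0,0]
    - [0,0,0,0,0,0,0]
    - [0,0,0,0,0,0,0]
    - [0,0,0,0,0,0,0]
    - [0,0,0,0,0,0,0]
    - [0,0,0,0,0,0,0]
    - [0,0,0,0,0,0,0]
    - [0,0,0,0,0,0,0]
    - [0,0,0,0,0,0,0]
    - [0,0,0,0,0,0,0]

```text
time_s: 17.17
eef_pos: [0.4587, 0.1762, 0.0763]
orientation: [-0.001, 0.791, 0.612, 0.001]
force: [-10.6, 8.4, 25.7]
finger_gap: 0.143
grip_force: 65.1
```

Emit:
move_arm:
  increments:
    - [0,0,0,0,0,0,0]
    - [0,0,0,0,0,0,0]
    - [0,0,0,0,0,0,0]
    - [0,0,0,0,0,0,0]
    - [0,0,0,0,0,0,0]
    - [0,0,0,0,0,0,0]
    - [0,0,0,0,0,0,0]
    - [0,0,0,0,0,0,0]
    - [0,0,0,0,0,0,0]
    - [0,0,0,0,0,0,0]

```text
time_s: 18.0
eef_pos: [0.4587, 0.1762, 0.0763]
orientation: [-0.001, 0.791, 0.612, 0.001]
force: [-9.9, 8.1, 24.5]
finger_gap: 0.147
grip_force: 65.1
```

```bash
python3 - <<'E'
from h import *
f=grab_frame("wrist");cv2.imwrite("pics/w5.png",f["image"][:,:,::-1])
a=cv2.imread("pics/w4.png");print("max change",cv2.absdiff(a,f["image"][:,:,::-1].copy()).mean())
c=grab_frame("top")["image"][125:235,125:285,::-1]; cv2.imwrite("pics/crop2.png",cv2.resize(c,None,fx=5,fy=5,interpolation=cv2.INTER_CUBIC))
E
```

```text
max change 2.079571614583333
```

View pics/crop2.png

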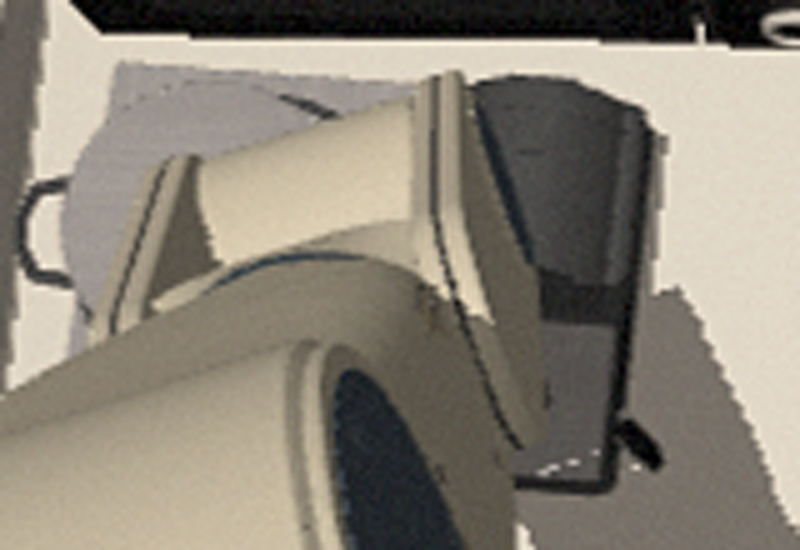

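The lever tab at (640,447) is forward, the pan's left handle is where it was, and the hold has lasted almost 6 s. Handing in.

```bash
python3 -c "
from station import *
print(sign_off())"
```

```text
the job is handed in; nothing more can be done
None
```

I handed the job in at about 18 s: the lever is forward against its stop, and the knob is pushed right in, turned about 80° to the large-flame mark and held there for nearly 6 s, still gripped; the visible part of the pan had not moved, and I did not re-photograph the jars and food after passing over them.

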